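# Screw the lid onto the storage canister

## Task

Close the steel storage canister with its black lid. Set the lid level on the threaded mouth and, pressing only lightly, turn it backward (anticlockwise seen from above) until it has dropped in at the thread starts; then screw it clockwise as far as it goes, so that it is fully home and level, and let go. Feel your way: never force the lid or push hard on the canister, and do not knock over or push about the mug, the spice jar or the egg cup.

Things in the scene. Friction and masses are not known exactly. Their poses are not given: they have to be found in the camera images.
- lid_center (a point): Black round lid, 68 mm across, 46 mm high, lying right way up on the worktop; this point is on its axis, 23 mm above its lower edge. Grasp the upright grip bar on its top: 48 mm long (lid's x axis), 12 mm wide (y), its top 22.5 mm above this point, its foot (the lid's top face) 3.5 mm below this point. Inside, flush with the lower edge, sit 4 lugs 90 degrees apart; 70 to 125 g.
- mouth (a point): Centre of the open mouth of the canister, level with the rim, 108 mm above the worktop. The grey collar (48 mm across, 58 mm over its threads) has 4 thread ridges 90 degrees apart, at an unknown angle, each ending clockwise in a stop rib. Height of lid_center above this point: 14 to 18 mm with the lugs on top of ridges or ribs, about 11 mm dropped in, about 8.5 mm screwed home.
- canister: Steel canister, 78 mm across, foot fixed to the worktop; origin under its centre. Lugs lying on ridges jam at a rib if turned clockwise. Turned anticlockwise (5 N push) they drop off within 90 degrees; 16 degrees on, a rib blocks them. Then 55 to 75 degrees clockwise, against a springy seal (up to 10 N), bring them to the hard stop. Keep to 15 N push and 0.6 N m turning moment.
- mug: Blue and white mug, 78 mm across, 92 mm high, bystander; origin under its centre.
- spice_jar: Small spice jar with a red cap, 45 mm across, 106 mm high, bystander; origin under its centre.
- egg_cup: White egg cup, 49 mm across, 50 mm high, bystander; origin under its centre.
Not all that is in view belongs to the job. Of the things shaped like the part that bears lid_center, the black one is meant.

How it is judged:
By the outcome, as a careful person would: the job done as asked, in the order asked, and still so for the second after the job is handed in, with the robot touching nothing.
It also fails if it takes over 72 s, if anything falls off the work surface, if the arm or the gripper's body presses on something with over 40 N, if the wrist force passes 120 N, or if a joint passes its speed limit or range.

## Robot

A 7-joint arm with a two-finger parallel gripper is mounted at the origin on a cart in front of the work surface, level with it; the furniture and walls round the work are solid. World frame = base frame: x ahead of the robot, y to its left, z up, the work surface at z = 0. Lengths are in mm, angles in rad, forces in N, time in s.
With the tool pointing down it reaches from about 400 to 875 mm from the base axis. Payload 4.4 kg.
Tool frame: the origin (TCP) lies at the very end of the fingers, on their centre line; the grasp point (between the pads) lies 19 mm behind it; z points along the fingers, y is the line along which they close (so a half turn about z gives the same grasp; the last joint's range is limited). The gripper opens to 85 mm and grips with 20 to 120 N. Pads are 22 mm wide; open, the fingers measure 114 mm over their backs; the gripper's body (76 mm by 85 mm) begins 54 mm behind the grasp point. The pads swing forward as they close: fully open they stand 13 mm farther back than shut.
Start: joints at [-1.287, 0.628, 0.038, 1.517, -0.027, 0.996, -0.02], TCP at [222.738, 610.66, 231.313] pointing down, gripper open.
Joint ranges: [-3.06, 3.06], [-0.37, 2.12], [-1.25, 1.32], [0.18, 2.47], [-1.1, 4.24], [0.23, 1.98], [-2.94, 2.94]. Speed limits (rad/s): [2.57, 2.57, 3.14, 3.14, 3.14, 3.14, 3.14].

## Interface

Orientations are given as [roll, pitch, yaw] about the fixed x, y, z axes, in that order (R = Rz(yaw) Ry(pitch) Rx(roll)).
In Python, from cell import monitor, viewer, workorder gives the robot as it stands.
- The arm moves only by the tool arm_command, never from a script. Its argument "series" is one flat list of numbers, 5 for each row, row after row: the opening in per cent of the stroke, from 0 (shut) to 100 (fully open), then the shift along the tool's x, y, z in cm, then the turn about the tool's z in degrees. In form: [claw, x, y, z, roll, claw, x, y, z, roll, ...]. A call has exactly 5 rows; each row is the pose to reach, as a shift and turn from the pose commanded when the call began, along the tool's axes at that moment; what a row does not reach only later rows make up. A row lasts 1/12 s, in which the tool goes at most 41.7 mm and 7.16 degrees, less where a joint would pass 70% of its speed; a pose out of reach is approached as far as the arm can. A call with a gripper value outside its range is refused whole. The fingers move at their own pace and stop on an object; the grip force is fixed at half the most. Time passes only in rows, so rows that repeat a pose let the fingers close, or fill a call up. It gives the time, the measured TCP pose, the force, the opening and the grip force at its end, in the units of the state.
- monitor.read_state(): the state, without advancing time (a new reading comes with each control period).
- viewer.get_image(name): name is "side" or "top"; returns (picture, depth): 400x640x3 uint8, red, green, blue; 400x640 float32, mm along the optical axis (not along the pixel's ray), 0 where there is no reading.
- viewer.camera_model(name): a dict with "mtx" (3x3 intrinsics, pixels), "R" (3x3) and "t" (3): a world point X has camera coordinates R X + t. Camera axes: x right, y down, z forward; pixel columns grow to the right and rows downward; lengths in mm; the calibration is good to about 2 mm. A picture is of the moment at which its call begins. camera_model takes no time and is no camera call.
- workorder.finish_job(): hands the job in; it is judged then, once.
The state is a dict: "clock": time; "qpos": joint angles; "qd": joint speeds; "tau": joint torques, N m; "eef_pos": TCP position; "tool_rot": TCP orientation; "force": force on the tool from outside, world axes, zero at the start; "torque": the same for the moment, N m; "width": finger opening in mm; "gripper_force": force on a finger pad.
Only numpy, scipy, OpenCV 4.12 (cv2) and the standard library are available. Lean on these libraries where they do the work, as an engineer would, in place of code of your own. Each camera call takes 0.05 s, during which the arm holds its last target. There are 200 camera calls.

## Working session

There is one attempt and no reset: what is moved stays moved. The work goes in short steps, Python scripts to look and compute and a tool call to move; the robot and the scene stay as the last step left them, time stands still between calls to the robot, and variables do not carry over. Pictures are saved under pics/ and viewed, at most 10 in all, crops included, and the job is handed in when it is done.

Besides the shell and the picture viewer there is one more tool, called after "Call:" as name(argument=value, ...), one argument or row to a line, values as JSON. arm_command: Moves the arm, as the interface text tells. Its arguments: {"type":"object","properties":{"series":{"type":"array","items":{"type":"number"}}},"required":["series"]}

```bash
ls; mkdir -p pics
python3 - <<'E'
from cell import monitor, viewer
import cv2,numpy as np
s=monitor.read_state();print(s)
for n in("side","top"):
    p,d=viewer.get_image(n);cv2.imwrite(f"pics/{n}0.png",p[:,:,::-1]);np.save(f"{n}0.npy",d);np.save(f"{n}0p.npy",p)
    print(n,viewer.camera_model(n))
E
```

```text
pics
{'clock': 0.0, 'qpos': array([-1.28680709,  0.62933199,  0.03845522,  1.51841038, -0.02700806,
        0.99630125, -0.01999937]), 'qd': array([ 9.13191277e-04,  2.10112918e-04, -9.49582351e-04,  1.22556501e-03,
       -1.77873234e-04,  1.10788207e-03,  6.97035726e-05]), 'tau': array([-1.10970907e-04, -5.63406944e+01,  1.22587480e+00, -1.93434620e+01,
        1.09184714e-02,  1.03616720e-02,  6.52603134e-06]), 'eef_pos': array([222.51158162, 610.0377817 , 230.38495333]), 'tool_rot': array([-3.13966025e+00,  2.67851480e-05,  2.79178800e+00]), 'force': array([ 0.25645819, -0.0504819 ,  0.21118082]), 'torque': array([-0.03023975,  0.03511809, -0.03733422]), 'gripper_force': 0.0, 'width': 85.0482659951529}
side {'mtx': array([[362.78293904,   0.        , 322.28624435],
       [  0.        , 362.78293904, 198.77683977],
       [  0.        ,   0.        ,   1.        ]]), 'R': array([[ 0.99155225, -0.12968971, -0.00217286],
       [-0.08026963, -0.60037631, -0.795679  ],
       [ 0.10188685,  0.78913172, -0.60571462]]), 't': array([-518.03149845,   89.51708094, 1133.2109389 ])}
top {'mtx': array([[440.05364486,   0.        , 318.23783688],
       [  0.        , 440.05364486, 210.43309341],
       [  0.        ,   0.        ,   1.        ]]), 'R': array([[ 0.00140875, -0.99985933,  0.01671326],
       [-0.98825443, -0.00394599, -0.15276652],
       [ 0.15281098, -0.01630174, -0.98812097]]), 't': array([ -90.8368604 ,  541.90881439, 1427.53066322])}
```

View pics/side0.png

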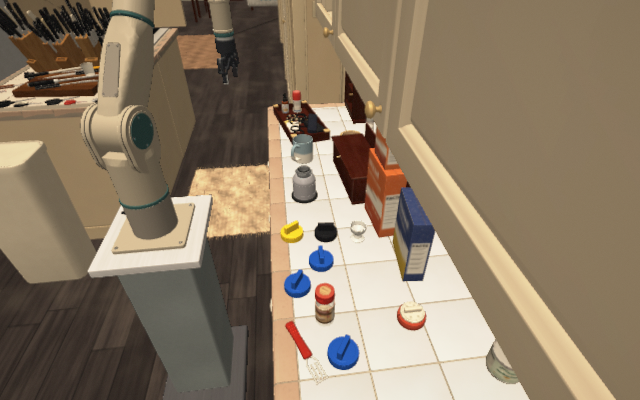

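View pics/top0.png

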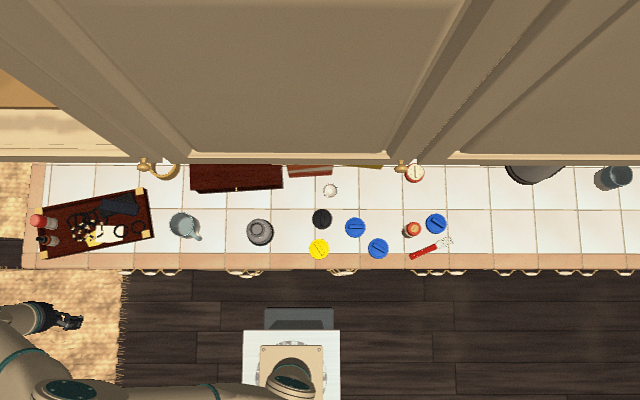

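Candidates for the lid: black (side 326,231 / top 321,218), yellow (291,232 / 319,249), blue (321,260; 297,285; 343,352). I choose the black one. The canister is at side (305,185) / top (259,231). Next, a close crop and depth measurements.

```bash
cat > h.py <<'E'
from cell import monitor, viewer
import cv2,numpy as np
def cloud(n,d):
    m=viewer.camera_model(n);K=m["mtx"];v,u=np.indices(d.shape)
    c=np.stack([(u-K[0,2])/K[0,0]*d,(v-K[1,2])/K[1,1]*d,d],-1)
    return (c-m["t"])@m["R"]
def proj(n,X):
    m=viewer.camera_model(n);c=m["R"]@np.asarray(X,float)+m["t"];p=m["mtx"]@c;return p[:2]/p[2]
E
python3 - <<'E'
from h import *
a=[]
for n,(u,v) in(("side",(315,205)),("top",(290,225))):
    p=np.load(f"{n}0p.npy")[:,:,::-1]
    a.append(cv2.resize(p[v-40:v+40,u-55:u+55],None,fx=7,fy=7,interpolation=cv2.INTER_CUBIC)[:,:770])
cv2.imwrite("pics/crop0.png",cv2.resize(np.vstack(a),None,fx=.53,fy=.53))
for n,b in(("side",dict(lid=(312,338,218,244),can=(290,320,163,203),mug=(288,318,133,165),egg=(348,370,218,245),jar=(312,338,280,325))),("top",dict(lid=(309,334,206,230),can=(242,277,215,247),mug=(165,205,208,245),egg=(320,340,180,200),jar=(403,423,218,240)))):
    C=cloud(n,np.load(f"{n}0.npy"))
    for k,(x0,x1,y0,y1) in b.items():
        q=C[y0:y1,x0:x1].reshape(-1,3);q=q[(q[:,2]>6)&(q[:,2]<140)]
        t=q[q[:,2]>q[:,2].max()-8]
        print(n,k,len(q),"mid",((q.min(0)+q.max(0))/2).round(1),"ext",np.ptp(q,axis=0).round(1),"max z",q[:,2].max().round(1),"top",((t.min(0)+t.max(0))/2).round(1),np.ptp(t,axis=0).round(1))
E
```

```text
side lid 361 mid [ 519.8 -108.7   27.3] ext [67.8 60.1 42.4] max z 48.5 top [ 518.9 -100.6   44.5] [45.5 16.6  7.9]
side can 731 mid [472.8  92.7  59.7] ext [ 86.3  75.6 107.3] max z 113.4 top [475.5 105.6 109.5] [46.8 45.8  7.8]
side mug 663 mid [502.7 432.   50. ] ext [123.5 277.8  88. ] max z 94.1 top [490.2 346.7  90.1] [78.  88.   7.9]
side egg 241 mid [ 611.  -128.1   29.2] ext [47.3 49.6 46.2] max z 52.3 top [ 611.  -128.1   48.3] [47.3 49.6  8. ]
side jar 763 mid [ 475.8 -394.7   57.8] ext [ 44.6  45.1 102.6] max z 109.1 top [ 476.4 -394.1  105.2] [43.5 43.9  7.9]
top lid 319 mid [ 518.6 -102.7   30.9] ext [65.3 68.  47.3] max z 54.5 top [ 521.  -103.5   50.5] [37.3 10.   7.9]
top can 548 mid [476.7 106.   60.9] ext [102.3 106.5 109.7] max z 115.8 top [475.  105.2 111.8] [50.9 44.3  7.9]
top mug 585 mid [489.5 359.4  51.2] ext [109.2 135.7  90.3] max z 96.3 top [489.2 345.2  92.3] [77.9 87.8  8. ]
top egg 174 mid [ 620.1 -128.7   30.3] ext [68.6 51.6 48. ] max z 54.4 top [ 610.1 -128.6   50.4] [48.8 47.2  7.9]
top jar 233 mid [ 488.  -394.6   60.9] ext [ 69.1  45.8 108.5] max z 115.2 top [ 476.6 -393.1  111.2] [38.8 37.3  8. ]
```

View pics/crop0.png

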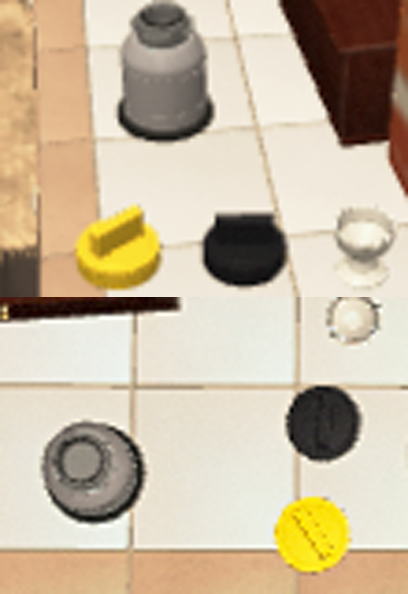

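The crop shows the black lid with its grip bar running roughly along world x. It stands clear of the yellow lid and the egg cup, and the collar is the small ring on the canister. Next: bar angle, refined centres and cabinet clearance.

Run:
```python
from h import *
for n,(x0,x1,y0,y1),(a0,a1,b0,b1) in(("side",(312,338,212,244),(290,320,160,203)),("top",(309,334,206,230),(242,277,212,247))):
    C=cloud(n,np.load(f"{n}0.npy"))
    q=C[y0:y1,x0:x1].reshape(-1,3);zt=np.percentile(q[:,2],98)
    t=q[q[:,2]>36].astype(np.float32)
    r=cv2.minAreaRect(t[:,:2]);w,V=np.linalg.eigh(np.cov(t[:,:2].T))
    print(n,"bar",len(t),r,"pca",np.degrees(np.arctan2(V[1,1],V[0,1])),"top z",np.median(np.sort(t[:,2])[-30:]))
    q=q[(q[:,2]>8)];print(" lid circle",cv2.minEnclosingCircle(q[:,:2].astype(np.float32)))
    c=C[b0:b1,a0:a1].reshape(-1,3);t=c[(c[:,2]>100)&(c[:,2]<120)]
    print(" mouth",cv2.minEnclosingCircle(t[:,:2].astype(np.float32)),np.median(np.sort(t[:,2])[-60:]))
    A=C.reshape(-1,3);m=(A[:,2]>300)&(A[:,0]>350)&(abs(A[:,1])<500);print(" overhead minx,minz",np.percentile(A[m],[1],axis=0))
```

```text
Traceback (most recent call last):
cv2.error: OpenCV(4.12.0) /io/opencv/modules/imgproc/src/convhull.cpp:143: error: (-215:Assertion failed) total >= 0 && (depth == CV_32F || depth == CV_32S) in function 'convexHull'
```

Run:
```python
from h import *
f=lambda a:np.ascontiguousarray(a[:,:2],dtype=np.float32)
for n,(x0,x1,y0,y1),(a0,a1,b0,b1) in(("side",(312,338,212,244),(290,320,160,203)),("top",(309,334,206,230),(242,277,212,247))):
    C=cloud(n,np.load(f"{n}0.npy"))
    q=C[y0:y1,x0:x1].reshape(-1,3)
    t=q[(q[:,2]>36)&(q[:,2]<60)]
    r=cv2.minAreaRect(f(t));w,V=np.linalg.eigh(np.cov(t[:,:2].T))
    print(n,"bar",len(t),r,"pca",np.degrees(np.arctan2(V[1,1],V[0,1])),"top z",np.median(np.sort(t[:,2])[-30:]))
    q=q[(q[:,2]>8)&(q[:,2]<60)];print(" lid circle",cv2.minEnclosingCircle(f(q)))
    c=C[b0:b1,a0:a1].reshape(-1,3);t=c[(c[:,2]>100)&(c[:,2]<120)]
    print(" mouth",cv2.minEnclosingCircle(f(t)),np.median(np.sort(t[:,2])[-60:]))
    A=C.reshape(-1,3);m=(A[:,2]>300)&(A[:,0]>350)&(abs(A[:,1])<500);print(" overhead minx,minz",np.percentile(A[m],[1],axis=0))
```

```text
side bar 81 ((519.0219116210938, -100.80519104003906), (16.49094009399414, 44.740108489990234), 82.99488067626953) pca 175.42877496673466 top z 46.479794711856755
 lid circle ((520.0865478515625, -103.08157348632812), 35.63444900512695)
 mouth ((472.4192199707031, 106.87408447265625), 30.00554084777832) 108.90423425883169
 overhead minx,minz [[ 577.59170723 -497.85397816  437.52271606]]
top bar 52 ((518.0221557617188, -102.2630386352539), (11.634305000305176, 44.23915100097656), 84.40186309814453) pca 174.23802593057133 top z 46.11232465153062
 lid circle ((518.839111328125, -102.71996307373047), 34.08386993408203)
 mouth ((472.9271545410156, 107.02949523925781), 28.53571891784668) 108.48275855115259
 overhead minx,minz [[ 596.73607055 -485.0221393   448.37721417]]
```

```bash
cat >> h.py <<'E'
def plan(p0,yaw0,p1,yaw1,rows,claw):
    "straight world path cut into 5-row calls; prints the rows of each (cm, deg, tool axes at call start)"
    p0=np.array(p0,float);p1=np.array(p1,float)
    P=lambda k:p0+(p1-p0)*min(k/rows,1);Y=lambda k:yaw0+(yaw1-yaw0)*min(k/rows,1)
    for c in range(0,rows,5):
        y=np.radians(Y(c));T=np.array([[np.cos(y),np.sin(y),0],[np.sin(y),-np.cos(y),0],[0,0,-1]])
        print([x for k in range(c+1,c+6) for x in(claw,*(T@(P(k)-P(c))/10).round(2).tolist(),round(Y(c)-Y(k),2))])
E
python3 - <<'E'
from h import *
plan([222.74,610.66,231.3],159.96,[519.3,-102.6,160],-5.5,25,50)
E
```

```text
[50, -2.09, -2.27, 0.29, 6.62, 50, -4.18, -4.55, 0.57, 13.24, 50, -6.28, -6.82, 0.86, 19.86, 50, -8.37, -9.1, 1.14, 26.47, 50, -10.46, -11.37, 1.43, 33.09]
[50, -2.99, -0.76, 0.29, 6.62, 50, -5.99, -1.53, 0.57, 13.24, 50, -8.98, -2.29, 0.86, 19.86, 50, -11.98, -3.05, 1.14, 26.47, 50, -14.97, -3.81, 1.43, 33.09]
[50, -2.92, 1.0, 0.29, 6.62, 50, -5.85, 1.99, 0.57, 13.24, 50, -8.77, 2.99, 0.86, 19.86, 50, -11.7, 3.98, 1.14, 26.47, 50, -14.62, 4.98, 1.43, 33.09]
[50, -1.91, 2.43, 0.29, 6.62, 50, -3.81, 4.86, 0.57, 13.24, 50, -5.72, 7.29, 0.86, 19.86, 50, -7.63, 9.72, 1.14, 26.47, 50, -9.53, 12.16, 1.43, 33.09]
[50, -0.27, 3.08, 0.29, 6.62, 50, -0.54, 6.16, 0.57, 13.24, 50, -0.81, 9.23, 0.86, 19.86, 50, -1.08, 12.31, 1.14, 26.47, 50, -1.35, 15.39, 1.43, 33.09]
```

Call:
arm_command(
  series=[50, -2.09, -2.27, 0.29, 6.62, 50, -4.18, -4.55, 0.57, 13.24, 50, -6.28, -6.82, 0.86, 19.86, 50, -8.37, -9.1, 1.14, 26.47, 50, -10.46, -11.37, 1.43, 33.09],
)

```text
clock: 0.52
eef_pos: [282.3, 466.3, 216.6]
tool_rot: [-3.141, 0.0, 2.209]
force: [1.0, -0.4, -0.0]
width: 42.7
gripper_force: 0.0
```

Call:
arm_command(
  series=[50, -2.99, -0.76, 0.29, 6.62, 50, -5.99, -1.53, 0.57, 13.24, 50, -8.98, -2.29, 0.86, 19.86, 50, -11.98, -3.05, 1.14, 26.47, 50, -14.97, -3.81, 1.43, 33.09],
)

```text
clock: 0.93
eef_pos: [341.5, 323.8, 202.5]
tool_rot: [-3.141, 0.0, 1.631]
force: [0.7, 0.0, 0.2]
width: 42.7
gripper_force: 0.0
```

Call:
arm_command(
  series=[50, -2.92, 1.0, 0.29, 6.62, 50, -5.85, 1.99, 0.57, 13.24, 50, -8.77, 2.99, 0.86, 19.86, 50, -11.7, 3.98, 1.14, 26.47, 50, -14.62, 4.98, 1.43, 33.09],
)

```text
clock: 1.35
eef_pos: [400.8, 181.4, 188.3]
tool_rot: [-3.141, 0.0, 1.054]
force: [1.6, 1.1, 0.3]
width: 42.8
gripper_force: 0.0
```

Call:
arm_command(
  series=[50, -1.91, 2.43, 0.29, 6.62, 50, -3.81, 4.86, 0.57, 13.24, 50, -5.72, 7.29, 0.86, 19.86, 50, -7.63, 9.72, 1.14, 26.47, 50, -9.53, 12.16, 1.43, 33.09],
)

```text
clock: 1.77
eef_pos: [460.2, 38.8, 173.9]
tool_rot: [-3.141, 0.0, 0.476]
force: [0.3, 0.7, -0.1]
width: 42.5
gripper_force: 0.0
```

Call:
arm_command(
  series=[50, -0.27, 3.08, 0.29, 6.62, 50, -0.54, 6.16, 0.57, 13.24, 50, -0.81, 9.23, 0.86, 19.86, 50, -1.08, 12.31, 1.14, 26.47, 50, -1.35, 15.39, 1.43, 33.09],
)

```text
clock: 2.18
eef_pos: [519.6, -103.7, 159.4]
tool_rot: [-3.141, 0.001, -0.101]
force: [0.1, -0.4, -0.1]
width: 43.0
gripper_force: 0.0
```

Call:
arm_command(
  series=[50, 0, -0.1, 3.5, 0, 50, 0, -0.1, 7, 0, 50, 0, -0.1, 10, 0, 50, 0, -0.1, 12.3, 0, 50, 0, -0.1, 13.5, 0],
)

```text
clock: 2.6
eef_pos: [517.7, -100.9, 21.9]
tool_rot: [-3.141, 0.005, -0.096]
force: [0.0, -0.2, -0.1]
width: 42.5
gripper_force: 0.0
```

Run:
```python
from h import *
a=[]
for n,(u,v) in(("side",(326,215)),("top",(321,218))):
    p,_=viewer.get_image(n);a.append(cv2.resize(p[v-35:v+25,u-50:u+50,::-1],None,fx=5,fy=5,interpolation=cv2.INTER_CUBIC))
cv2.imwrite("pics/g.png",np.vstack(a));s=monitor.read_state();print(s["eef_pos"],s["force"])
```

```text
[ 518.09887292 -101.19258884   23.06203094] [-0.06574367 -0.58372536  0.2996136 ]
```

View pics/g.png

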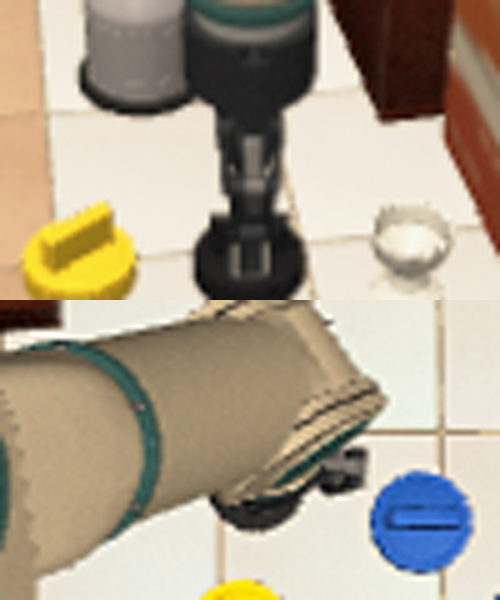

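The near finger stands in front of the bar, centred along it, at about crop pixel (245,245). Closing now.

Call:
arm_command(
  series=[0, 0, 0, 0, 0, 0, 0, 0, 0, 0, 0, 0, 0, 0, 0, 0, 0, 0, 0, 0, 0, 0, 0, 0, 0],
)

```text
clock: 3.12
eef_pos: [520.7, -101.8, 26.4]
tool_rot: [3.141, -0.003, -0.096]
force: [-0.6, 0.5, 6.7]
width: 10.3
gripper_force: 60.9
```

Call:
arm_command(
  series=[0, 0, 0, 0, 0, 0, 0, 0, -0.3, 0, 0, 0, 0, -1, 0, 0, 0, 0, -2, 0, 0, 0, 0, -3, 0],
)

```text
clock: 3.53
eef_pos: [519.4, -101.5, 55.8]
tool_rot: [3.142, 0.0, -0.096]
force: [0.8, -0.3, -1.1]
width: 10.5
gripper_force: 60.0
```

Run:
```python
from h import *
s=monitor.read_state();print(s["eef_pos"],s["tool_rot"],s["force"],s["torque"],s["width"],s["gripper_force"])
```

```text
[ 519.39287663 -101.45197428   55.8087013 ] [ 3.14158705e+00  1.60029909e-04 -9.58535927e-02] [ 0.80253756 -0.29605866 -1.05012966] [ 0.03688317 -0.0260788  -0.03891264] 10.49099279370158 59.96711790561676
```

Run:
```python
from h import *
plan([519.4,-101.5,55.8],-5.5,[519.4,-101.5,165.8],-5.5,5,0)
plan([519.4,-101.5,165.8],-5.5,[474,106,165.8],40,10,0)
```

```text
[0, 0.0, 0.0, -2.2, 0.0, 0, 0.0, 0.0, -4.4, 0.0, 0, 0.0, 0.0, -6.6, 0.0, 0, 0.0, 0.0, -8.8, 0.0, 0, 0.0, 0.0, -11.0, 0.0]
[0, -0.65, -2.02, 0.0, -4.55, 0, -1.3, -4.04, 0.0, -9.1, 0, -1.95, -6.07, 0.0, -13.65, 0, -2.6, -8.09, 0.0, -18.2, 0, -3.25, -10.11, 0.0, -22.75]
[0, 0.18, -2.12, 0.0, -4.55, 0, 0.36, -4.23, 0.0, -9.1, 0, 0.55, -6.35, 0.0, -13.65, 0, 0.73, -8.47, 0.0, -18.2, 0, 0.91, -10.58, 0.0, -22.75]
```

Call:
arm_command(
  series=[0, 0, 0, -2.2, 0, 0, 0, 0, -4.4, 0, 0, 0, 0, -6.6, 0, 0, 0, 0, -8.8, 0, 0, 0, 0, -11, 0],
)

```text
clock: 3.95
eef_pos: [519.2, -101.5, 166.8]
tool_rot: [3.142, -0.0, -0.096]
force: [0.7, -0.5, -0.7]
width: 10.6
gripper_force: 59.9
```

Call:
arm_command(
  series=[0, -0.65, -2.02, 0.0, -4.55, 0, -1.3, -4.04, 0.0, -9.1, 0, -1.95, -6.07, 0.0, -13.65, 0, -2.6, -8.09, 0.0, -18.2, 0, -3.25, -10.11, 0.0, -22.75],
)

```text
clock: 4.37
eef_pos: [496.4, 3.1, 165.8]
tool_rot: [3.142, -0.001, 0.305]
force: [0.6, -0.2, -0.2]
width: 10.7
gripper_force: 59.9
```

Run:
```python
from h import *
s=monitor.read_state();print(s["eef_pos"],s["tool_rot"],s["qpos"])
p,d=viewer.get_image("side");np.save("s1.npy",d);np.save("s1p.npy",p)
p2,d2=viewer.get_image("top");np.save("t1.npy",d2);np.save("t1p.npy",p2)
u,v=proj("side",s["eef_pos"]).astype(int);print(u,v)
cv2.imwrite("pics/lift.png",cv2.resize(p[v-40:v+60,u-60:u+60,::-1],None,fx=5,fy=5,interpolation=cv2.INTER_CUBIC))
```

```text
[496.4364611    3.10597016 165.82805394] [ 3.14150750e+00 -7.81388967e-04  3.04711535e-01] [-0.50521738  0.59528884  0.66748823  2.02015691 -0.56010963  0.71248909
 -0.75030137]
313 170
```

View pics/lift.png

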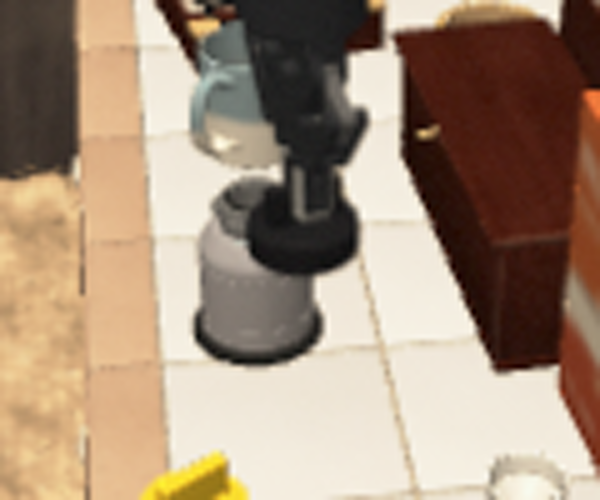

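The lid is held level at about crop (303,235), with the open collar behind it at (240,200). Now I fit cylinders to the lid and canister to get the offset.

Run:
```python
from h import *
from scipy.optimize import least_squares
def fit(q,r,c0):
    s=least_squares(lambda c:np.hypot(q[:,0]-c[0],q[:,1]-c[1])-r,c0,loss="soft_l1");return s.x.round(1),len(q),np.abs(s.fun).mean().round(2)
def sel(C,c,R,z0,z1,Rin=0):
    q=C.reshape(-1,3);h=np.hypot(q[:,0]-c[0],q[:,1]-c[1]);return q[(h<R)&(h>Rin)&(q[:,2]>z0)&(q[:,2]<z1)]
for n,f in(("side","side0"),("top","top0")):
    C=cloud(n,np.load(f+".npy"))
    print(n,"can body",fit(sel(C,(474,106),46,15,65,30),39,(474,106)),"collar",fit(sel(C,(474,106),33,96,104,19),26.5,(474,106)))
    print("  lid0",fit(sel(C,(519,-102),40,5,17,25),34,(519,-102)))
    q=sel(C,(474,106),32,103,118);hi=np.median(q[:,2]);print("  rim z",np.percentile(q[:,2],[50,90]).round(1),"rim mean",q[q[:,2]>106][:,:2].mean(0).round(1))
for n,f in(("side","s1"),("top","t1")):
    C=cloud(n,np.load(f+".npy"));q=sel(C,(496.4,3.1),42,138,156,25)
    if len(q)>20: print(n,"lid held",fit(q,34,(496,3)),"z",np.percentile(q[:,2],[2,98]).round(1))
```

```text
side can body (array([473.6, 109.1]), 270, np.float64(1.31)) collar (array([473.1, 106.4]), 50, np.float64(3.4))
  lid0 (array([ 519.6, -100.9]), 69, np.float64(0.94))
  rim z [107.  111.3] rim mean [473.1 104.1]
top can body (array([472.9, 107. ]), 48, np.float64(0.26)) collar (array([472.8, 107.2]), 59, np.float64(1.8))
  lid0 (array([ 520. , -102.8]), 45, np.float64(2.87))
  rim z [107.3 111.3] rim mean [472.6 104.6]
side lid held (array([495.1,   2.1]), 96, np.float64(1.13)) z [140.2 155.7]
top lid held (array([494.2,   6.9]), 24, np.float64(2.46)) z [140.8 156. ]
```

Run:
```python
from h import *
plan([496.4,3.1,165.8],17.46,[473.3,106.5,150],40,5,0)
```

```text
[0, 0.18, -2.11, 0.32, -4.51, 0, 0.36, -4.22, 0.63, -9.02, 0, 0.54, -6.33, 0.95, -13.52, 0, 0.72, -8.45, 1.26, -18.03, 0, 0.9, -10.56, 1.58, -22.54]
```

Call:
arm_command(
  series=[0, 0.18, -2.11, 0.2, -4.5, 0, 0.36, -4.22, 0.4, -9, 0, 0.54, -6.33, 0.6, -13.5, 0, 0.72, -8.45, 1.0, -18, 0, 0.9, -10.56, 1.4, -22.5],
)

```text
clock: 4.88
eef_pos: [474.3, 105.8, 151.6]
tool_rot: [3.141, -0.001, 0.696]
force: [0.8, 0.3, -0.4]
width: 10.5
gripper_force: 59.9
```

Run:
```python
from h import *
s=monitor.read_state();print(s["eef_pos"],s["tool_rot"],s["force"],s["torque"],s["qpos"])
p,d=viewer.get_image("side");np.save("s2.npy",d)
u,v=proj("side",s["eef_pos"]).astype(int);print(u,v)
cv2.imwrite("pics/above.png",cv2.resize(p[v-30:v+50,u-40:u+40,::-1],None,fx=7,fy=7,interpolation=cv2.INTER_CUBIC))
```

```text
[474.26115326 105.83317373 151.57281493] [ 3.14051981e+00 -8.12336956e-04  6.95636031e-01] [ 0.79737656  0.25097035 -0.42023358] [-0.10183073 -0.02277018 -0.01522034] [-0.6496859   0.57919772  0.55099506  2.05846665 -0.50303009  0.63524098
 -0.63329029]
303 157
```

View pics/above.png

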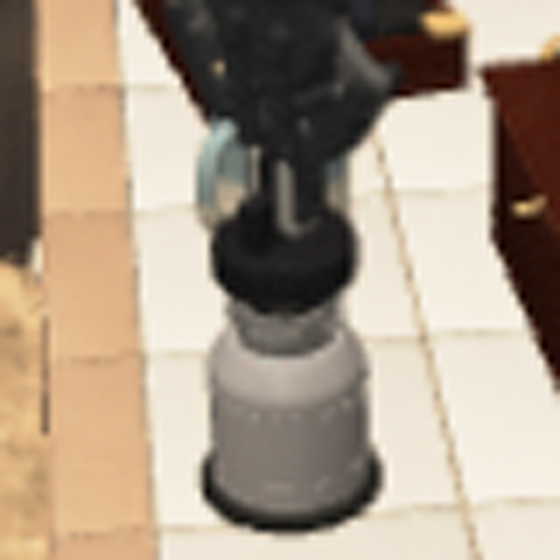

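The lid (crop 284,255) sits centred over the collar (285,325). Lowering until contact.

Call:
arm_command(
  series=[0, 0, -0.05, 0.6, 0, 0, 0, -0.1, 1.2, 0, 0, 0, -0.1, 1.7, 0, 0, 0, -0.1, 1.9, 0, 0, 0, -0.1, 2.0, 0],
)

```text
clock: 5.35
eef_pos: [474.0, 105.6, 131.1]
tool_rot: [3.142, -0.0, 0.691]
force: [-1.8, -0.2, 10.6]
width: 10.6
gripper_force: 61.5
```

Call:
arm_command(
  series=[0, 0, 0, 0.05, 0, 0, 0, 0, 0.1, 0, 0, 0, 0, 0.15, 0, 0, 0, 0, 0.2, 0, 0, 0, 0, 0.2, 0],
)

```text
clock: 5.77
eef_pos: [474.0, 106.8, 129.3]
tool_rot: [-3.141, -0.002, 0.692]
force: [-0.1, 4.7, -1.0]
width: 10.7
gripper_force: 59.9
```

Run:
```python
from h import *
for i in range(3):
    s=monitor.read_state();print(s["eef_pos"],s["tool_rot"],s["force"].round(1),s["torque"].round(2))
    viewer.get_image("side")
```

```text
[474.04590665 106.83045524 129.30058009] [-3.14072327e+00 -1.86629969e-03  6.91949290e-01] [-0.1  4.7 -1. ] [ 1.01 -0.15 -0.08]
[474.03373571 106.98479517 129.11411272] [-3.14085017e+00 -1.69849744e-03  6.92421959e-01] [0.1 3.7 2.7] [ 0.97  0.06 -0.07]
[474.02616763 107.02756809 129.0960738 ] [-3.14096581e+00 -1.58592093e-03  6.92817260e-01] [-0.5  5.2  4. ] [ 1.07 -0.06 -0.15]
```

Call:
arm_command(
  series=[0, 0.04, -0.05, 0, 0, 0, 0.08, -0.09, 0, 0, 0, 0.08, -0.09, 0.03, 0, 0, 0.08, -0.09, 0.03, 0, 0, 0.08, -0.09, 0.03, 0],
)

```text
clock: 6.33
eef_pos: [474.0, 107.2, 129.0]
tool_rot: [3.141, -0.001, 0.693]
force: [-0.8, 1.5, 8.0]
width: 10.3
gripper_force: 61.3
```

Call:
arm_command(
  series=[0, 0, 0, -0.02, -2, 0, 0, 0, -0.02, -5, 0, 0, 0, -0.02, -8, 0, 0, 0, -0.02, -11, 0, 0, 0, -0.02, -14],
)

```text
clock: 6.75
eef_pos: [474.4, 107.9, 128.9]
tool_rot: [3.14, -0.001, 0.941]
force: [1.3, 3.0, 1.0]
width: 11.0
gripper_force: 60.1
```

Call:
arm_command(
  series=[0, 0.03, -0.02, 0.02, -3, 0, 0.05, -0.03, 0.04, -6, 0, 0.05, -0.03, 0.05, -9, 0, 0.05, -0.03, 0.05, -12, 0, 0.05, -0.03, 0.05, -15],
)

```text
clock: 7.17
eef_pos: [474.2, 108.6, 127.9]
tool_rot: [3.141, -0.0, 1.203]
force: [2.5, 3.8, -0.9]
width: 10.5
gripper_force: 60.0
```

Call:
arm_command(
  series=[0, 0.08, 0, 0, 0, 0, 0.15, 0, 0, 0, 0, 0.15, 0, 0.03, 0, 0, 0.15, 0, 0.06, 0, 0, 0.15, 0, 0.06, 0],
)

```text
clock: 7.58
eef_pos: [474.0, 109.1, 127.6]
tool_rot: [3.142, 0.001, 1.199]
force: [0.1, 0.5, 2.0]
width: 10.9
gripper_force: 60.4
```

Run:
```python
from h import *
viewer.get_image("top");s=monitor.read_state();print(s["eef_pos"],s["tool_rot"],s["force"].round(1),s["torque"].round(2),s["qpos"].round(2))
```

```text
[473.9821134  109.14729104 127.58634699] [3.14150404e+00 7.11787341e-04 1.19926268e+00] [0.2 0.7 0.4] [ 0.07  0.04 -0.02] [-0.53  0.59  0.37  2.07 -0.39  0.55 -0.25]
```

Call:
arm_command(
  series=[0, 0, 0, 0.03, -2, 0, 0, 0, 0.05, -5, 0, 0, 0, 0.06, -8, 0, 0, 0, 0.07, -11, 0, 0, 0, 0.07, -14],
)

```text
clock: 8.05
eef_pos: [474.3, 110.3, 128.0]
tool_rot: [3.141, -0.002, 1.447]
force: [-2.2, 2.3, 15.1]
width: 10.4
gripper_force: 62.2
```

Call:
arm_command(
  series=[0, 0, 0, -0.07, 0, 0, 0, 0, -0.07, 0, 0, 0, 0, -0.07, 0, 0, 0, 0, -0.07, 0, 0, 0, 0, -0.07, 0],
)

```text
clock: 8.47
eef_pos: [474.3, 110.1, 128.2]
tool_rot: [3.141, -0.001, 1.446]
force: [-2.0, 1.7, 9.4]
width: 10.7
gripper_force: 61.2
```

Run:
```python
from h import *
p,d=viewer.get_image("side");s=monitor.read_state();print(s["eef_pos"],s["tool_rot"],s["force"].round(1),s["torque"].round(2),s["qpos"].round(2))
u,v=proj("side",s["eef_pos"]).astype(int);print(u,v)
cv2.imwrite("pics/t1.png",cv2.resize(p[v-30:v+50,u-40:u+40,::-1],None,fx=7,fy=7,interpolation=cv2.INTER_CUBIC))
```

```text
[474.29647616 110.09712752 128.18920833] [ 3.14108511e+00 -8.63967688e-04  1.44568342e+00] [-1.6  1.6  8.9] [ 0.47  0.3  -0.05] [-0.49  0.58  0.3   2.07 -0.32  0.53 -0.08]
303 163
```

View pics/t1.png

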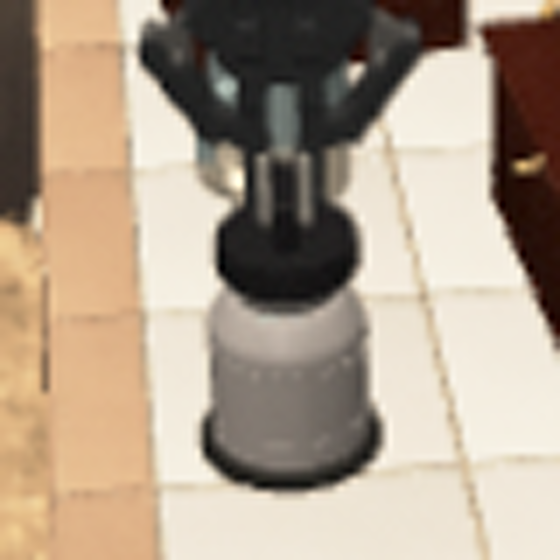

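Call:
arm_command(
  series=[0, 0.02, -0.02, -0.03, -2, 0, 0.04, -0.04, -0.03, -4, 0, 0.04, -0.04, -0.03, -7, 0, 0.04, -0.04, -0.03, -10, 0, 0.04, -0.04, -0.03, -13],
)

```text
clock: 8.93
eef_pos: [473.9, 110.5, 128.8]
tool_rot: [3.141, -0.001, 1.674]
force: [-1.9, 1.3, 13.1]
width: 10.7
gripper_force: 61.9
```

Call:
arm_command(
  series=[0, 0, 0, -0.08, 0, 0, 0, 0, -0.09, -3, 0, 0, 0, -0.1, -6, 0, 0, 0, -0.12, -9, 0, 0, 0, -0.13, -12],
)

```text
clock: 9.35
eef_pos: [473.9, 109.8, 129.1]
tool_rot: [3.141, 0.0, 1.884]
force: [0.3, 0.8, 1.5]
width: 10.7
gripper_force: 60.2
```

Call:
arm_command(
  series=[0, 0, 0, 0.04, -2, 0, 0, 0, 0.04, -4, 0, 0, 0, 0.04, -6, 0, 0, 0, 0.04, -8, 0, 0, 0, 0.04, -10],
)

```text
clock: 9.77
eef_pos: [473.3, 110.1, 128.6]
tool_rot: [-3.141, -0.0, 2.058]
force: [1.0, 0.4, -0.5]
width: 10.2
gripper_force: 59.9
```

Call:
arm_command(
  series=[0, 0, 0, 0.03, 0, 0, 0, 0, 0.06, 0, 0, 0, 0, 0.1, 0, 0, 0, 0, 0.14, 0, 0, 0, 0, 0.17, 0],
)

```text
clock: 10.18
eef_pos: [473.5, 110.2, 127.0]
tool_rot: [-3.141, -0.0, 2.055]
force: [-0.8, 1.1, -0.1]
width: 10.5
gripper_force: 59.9
```

Still free, so it has dropped off the ridges. Continuing down gently.

Call:
arm_command(
  series=[0, 0, 0, 0.04, 0, 0, 0, 0, 0.08, 0, 0, 0, 0, 0.12, 0, 0, 0, 0, 0.16, 0, 0, 0, 0, 0.2, 0],
)

```text
clock: 10.6
eef_pos: [473.6, 110.2, 125.1]
tool_rot: [-3.141, -0.0, 2.055]
force: [-1.4, 1.8, 0.7]
width: 10.8
gripper_force: 60.1
```

Call:
arm_command(
  series=[0, 0, 0, 0.03, 0, 0, 0, 0, 0.06, 0, 0, 0, 0, 0.09, 0, 0, 0, 0, 0.12, 0, 0, 0, 0, 0.15, 0],
)

```text
clock: 11.02
eef_pos: [473.7, 110.2, 123.6]
tool_rot: [-3.142, -0.0, 2.055]
force: [-1.8, 1.6, 1.2]
width: 10.6
gripper_force: 60.1
```

Call:
arm_command(
  series=[0, 0, 0, 0.03, 0, 0, 0, 0, 0.06, 0, 0, 0, 0, 0.09, 0, 0, 0, 0, 0.12, 0, 0, 0, 0, 0.12, 0],
)

```text
clock: 11.43
eef_pos: [473.7, 110.2, 122.3]
tool_rot: [-3.141, -0.0, 2.055]
force: [-1.1, 1.3, 0.2]
width: 10.3
gripper_force: 60.1
```

Call:
arm_command(
  series=[0, 0, 0, 0.02, 0, 0, 0, 0, 0.04, 0, 0, 0, 0, 0.06, 0, 0, 0, 0, 0.08, 0, 0, 0, 0, 0.08, 0],
)

```text
clock: 11.85
eef_pos: [473.7, 110.2, 121.7]
tool_rot: [3.142, -0.0, 2.055]
force: [-1.6, 2.7, 3.8]
width: 10.7
gripper_force: 60.5
```

Seated at the thread starts (fz 3.8 N at 121.7, about 11 mm above the mouth). Now screwing clockwise, following the thread down.

Call:
arm_command(
  series=[0, 0.04, 0, 0.01, 2, 0, 0.08, 0, 0.02, 4, 0, 0.08, 0, 0.03, 6, 0, 0.08, 0, 0.04, 8, 0, 0.08, 0, 0.05, 10],
)

```text
clock: 12.27
eef_pos: [473.7, 110.4, 121.2]
tool_rot: [3.141, 0.001, 1.877]
force: [-0.9, -1.8, 3.4]
width: 10.5
gripper_force: 60.5
```

Run:
```python
from h import *
s=monitor.read_state();print(s["eef_pos"],s["tool_rot"],s["force"].round(1),s["torque"].round(2),s["qpos"].round(2))
```

```text
[473.722967   110.39995148 121.17827104] [3.14111662e+00 6.49184429e-04 1.87670896e+00] [-0.9 -1.8  3.4] [-0.17  0.24  0.02] [-0.4   0.58  0.17  2.07 -0.19  0.5   0.21]
```

Call:
arm_command(
  series=[0, -0.03, 0, 0.01, 2.5, 0, -0.05, 0, 0.02, 5, 0, -0.05, 0, 0.03, 7.5, 0, -0.05, 0, 0.04, 10, 0, -0.05, 0, 0.05, 12.5],
)

```text
clock: 12.68
eef_pos: [474.1, 110.2, 120.8]
tool_rot: [3.141, 0.0, 1.658]
force: [-2.0, -1.3, 6.0]
width: 10.6
gripper_force: 60.7
```

Call:
arm_command(
  series=[0, 0, 0, 0.01, 2, 0, 0, 0, 0.02, 4, 0, 0, 0, 0.03, 6, 0, 0, 0, 0.04, 8, 0, 0, 0, 0.04, 10],
)

```text
clock: 13.1
eef_pos: [474.2, 110.3, 120.5]
tool_rot: [3.14, -0.0, 1.485]
force: [-1.9, -1.0, 5.4]
width: 10.5
gripper_force: 60.8
```

Run:
```python
from h import *
s=monitor.read_state();print(s["eef_pos"],s["tool_rot"],s["force"].round(1),s["torque"].round(2),s["qpos"].round(2))
```

```text
[474.18346765 110.34060088 120.51088511] [ 3.14020554e+00 -1.82478598e-04  1.48464428e+00] [-1.9 -1.   5.4] [-0.07  0.21 -0.02] [-0.48  0.59  0.28  2.08 -0.32  0.51 -0.05]
```

Call:
arm_command(
  series=[0, 0, -0.03, 0.01, 2.5, 0, 0, -0.03, 0.02, 5, 0, 0, -0.03, 0.03, 7.5, 0, 0, -0.03, 0.04, 10, 0, 0, -0.03, 0.04, 12.5],
)

```text
clock: 13.52
eef_pos: [474.6, 110.4, 120.3]
tool_rot: [3.139, -0.001, 1.266]
force: [1.1, -1.3, 6.2]
width: 10.3
gripper_force: 60.9
```

Call:
arm_command(
  series=[0, 0, 0, 0.01, 2, 0, 0, 0, 0.02, 4, 0, 0, 0, 0.02, 6, 0, 0, 0, 0.03, 8, 0, 0, 0, 0.03, 9],
)

```text
clock: 13.93
eef_pos: [474.8, 110.4, 120.1]
tool_rot: [3.139, -0.002, 1.11]
force: [0.8, -0.9, 6.7]
width: 10.7
gripper_force: 61.0
```

Run:
```python
from h import *
s=monitor.read_state();print(s["eef_pos"],s["tool_rot"],s["force"].round(1),s["torque"].round(2),s["qpos"].round(2))
```

```text
[474.77906986 110.4246798  120.10337808] [ 3.13877458e+00 -1.53556949e-03  1.10959765e+00] [ 0.8 -0.9  6.7] [-0.    0.03  0.03] [-0.55  0.61  0.39  2.08 -0.44  0.53 -0.31]
```

Call:
arm_command(
  series=[0, 0, 0, 0.01, 1.5, 0, 0, 0, 0.02, 3, 0, 0, 0, 0.02, 4.5, 0, 0, 0, 0.03, 6, 0, 0, 0, 0.03, 6],
)

```text
clock: 14.35
eef_pos: [474.9, 110.4, 119.9]
tool_rot: [3.139, -0.002, 1.005]
force: [-0.7, -0.5, 8.3]
width: 10.5
gripper_force: 61.1
```

```bash
cat > st.py <<'E'
from h import *
s=monitor.read_state();print(s["eef_pos"].round(2),np.degrees(s["tool_rot"]).round(2),s["force"].round(1),s["torque"].round(2),round(s["clock"],2),s["qpos"].round(2)[[2,4,6]])
E
python3 st.py
```

```text
[474.92 110.44 119.88] [ 1.7983e+02 -1.1000e-01  5.7600e+01] [-0.7 -0.5  8.3] [-0.09  0.08 -0.03] 14.35 [ 0.41 -0.47 -0.38]
```

Call:
arm_command(
  series=[0, 0, 0, 0.01, 1, 0, 0, 0, 0.01, 2, 0, 0, 0, 0.01, 3, 0, 0, 0, 0.02, 4, 0, 0, 0, 0.02, 5],
)

```text
clock: 14.77
eef_pos: [475.0, 110.4, 119.8]
tool_rot: [3.139, -0.002, 0.918]
force: [0.1, -0.2, 8.2]
width: 10.5
gripper_force: 61.1
```

```bash
python3 st.py
```

```text
[475.03 110.38 119.77] [ 1.7984e+02 -1.4000e-01  5.2620e+01] [ 0.1 -0.2  8.2] [-0.1   0.    0.04] 14.77 [ 0.44 -0.49 -0.44]
```

Call:
arm_command(
  series=[0, 0, 0, 0.01, 1, 0, 0, 0, 0.01, 2, 0, 0, 0, 0.01, 3, 0, 0, 0, 0.02, 4, 0, 0, 0, 0.02, 5],
)

```text
clock: 15.18
eef_pos: [474.5, 110.5, 119.6]
tool_rot: [3.14, -0.002, 0.833]
force: [-1.9, -0.6, 9.4]
width: 10.7
gripper_force: 61.7
```

```bash
python3 st.py
```

```text
[474.47 110.46 119.61] [ 1.7989e+02 -1.1000e-01  4.7720e+01] [-1.9 -0.6  9.4] [-0.06  0.36  0.56] 15.18 [ 0.46 -0.52 -0.5 ]
```

Torque about z jumped to 0.56 N m after 70° of turn: that is the hard stop. Releasing and backing up.

Call:
arm_command(
  series=[0, 0, 0, 0, -0.2, 45, 0, 0, 0, -0.2, 45, 0, 0, 0, -0.2, 45, 0, 0, 0, -0.2, 45, 0, 0, 0, -0.2],
)

```text
clock: 15.6
eef_pos: [473.2, 110.4, 118.6]
tool_rot: [3.142, 0.0, 0.837]
force: [-0.0, -0.3, -0.9]
width: 38.6
gripper_force: 0.0
```

Call:
arm_command(
  series=[45, 0, 0, -0.5, 0, 45, 0, 0, -1.5, 0, 45, 0, 0, -3, 0, 45, 0, 0, -5, 0, 45, 0, 0, -7, 0],
)

```text
clock: 16.02
eef_pos: [473.0, 110.1, 190.1]
tool_rot: [-3.142, 0.001, 0.836]
force: [-0.2, 0.1, 0.0]
width: 38.7
gripper_force: 0.0
```

```bash
python3 st.py
python3 - <<'E'
from h import *
for n in("side","top"):
    p,d=viewer.get_image(n);C=cloud(n,d);q=C.reshape(-1,3);h=np.hypot(q[:,0]-473.5,q[:,1]-107);m=(h<36)&(q[:,2]>110)&(q[:,2]<150)
    t=q[m];f=t[(t[:,2]<132)&(t[:,2]>105)]
    print(n,len(t),"z pct",np.percentile(t[:,2],[5,50,95]).round(1))
    if n=="side": cv2.imwrite("pics/end.png",cv2.resize(p[110:210,250:360,::-1],None,fx=6,fy=6,interpolation=cv2.INTER_CUBIC)[:600])
E
```

```text
[473.02 110.11 190.1 ] [-1.800e+02  3.000e-02  4.792e+01] [-0.2  0.1  0. ] [ 0.04 -0.01 -0.04] 16.02 [ 0.57 -0.41 -0.58]
side 226 z pct [111.2 115.7 139.9]
top 196 z pct [110.5 113.9 138.9]
```

View pics/end.png

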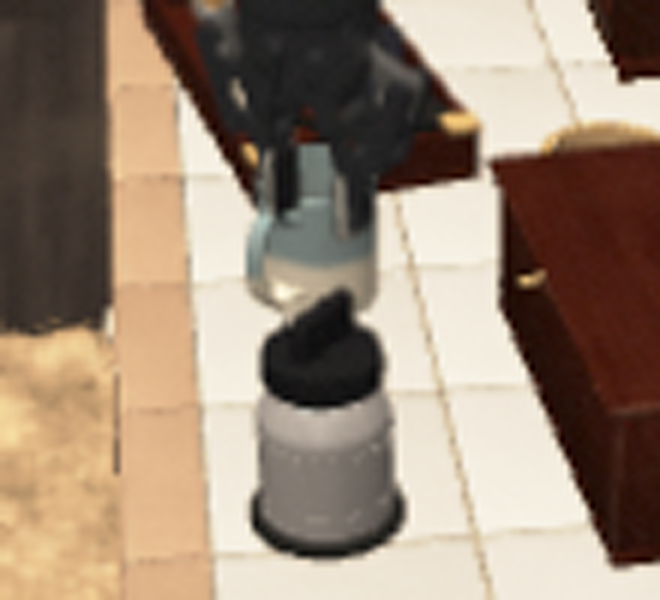

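The lid sits level on the canister (crop 322,365) with the bar top at about 139.5 mm, against 139 mm expected when fully home. The gripper is clear and the mug has not been disturbed. Handing in.

```bash
python3 -c "
from cell import workorder;print(workorder.finish_job())"
```

```text
the job is handed in; nothing more can be done
None
```

The black lid is screwed down level on the canister to its hard stop, and the job is handed in at about 16 s with the gripper clear. The push touched about 15.1 N once during the backward turn, right at the 15 N limit, and I backed it off on the next move.

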